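Press home a curved row of wooden buttons in one pass

ROBOT

A 7-joint arm with a two-finger parallel gripper is mounted at the origin on the work surface. World frame = base frame: x ahead of the robot, y to its left, z up, the work surface at z = 0. Lengths are in mm, angles in rad, forces in N, time in s.
With the tool pointing down it reaches from about 400 to 875 mm from the base axis. Payload 4.4 kg.
Tool frame: the origin (TCP) lies at the very end of the fingers, on their centre line; the grasp point (between the pads) lies 19 mm behind it; z points along the fingers, y is the direction in which the jaws open and shut (so a half turn about z gives the same grasp; the last joint's range is limited). The gripper opens to 85 mm and grips with 20 to 120 N. Pads are 22 mm wide; open, the fingers measure 114 mm over their backs; the gripper's body (76 mm by 85 mm) begins 54 mm behind the grasp point. The pads swing forward as they close: fully open they stand 13 mm farther back than shut.
Start: joints at [-1.33, 0.628, 0.038, 1.517, -0.027, 0.996, -0.02], TCP at [196.282, 619.67, 231.313] pointing down, gripper open.
Joint ranges: [-3.06, 3.06], [-0.37, 2.12], [-1.25, 1.32], [0.18, 2.47], [-1.1, 4.24], [0.23, 1.98], [-2.94, 2.94]. Speed limits (rad/s): [2.57, 2.57, 3.14, 3.14, 3.14, 3.14, 3.14].

INTERFACE

Orientations are given as [roll, pitch, yaw] about the fixed x, y, z axes, in that order (R = Rz(yaw) Ry(pitch) Rx(roll)).
In Python, from cell import ctrl gives the robot as it stands.
- The arm moves only by the shell command python3 -m pendant 'ROWS'. ROWS is JSON, a list of rows, each a list of 7 numbers: the shift along the world's x, y, z in m, then the turn, a rotation vector about the world's x, y, z in rad, then the opening, from -1 (shut) to 1 (fully open). A call has 1 to 8 rows; each row is the pose to reach, as a shift and turn from the pose commanded when the call began; what a row does not reach only later rows make up. A row lasts 1/10 s, in which the tool goes at most 50 mm and 8.59 degrees, less where a joint would pass 70% of its speed; a pose out of reach is approached as far as the arm can. A call with a gripper value outside its range is refused whole. The fingers move at their own pace and stop on an object; the grip force is fixed at half the most. Time passes only in rows, so rows that repeat a pose let the fingers close. It gives the time, the measured TCP pose, the force and the opening at its end, in the units of the state.
- ctrl.read_state(): the state, without advancing time (a new reading comes with each control period).
- ctrl.get_image(name): name is "scene" or "top" or "wrist"; returns the picture (480x640x3 uint8, blue, green, red); there is no depth.
- ctrl.get_calibration(name): a dict with "fx", "fy", "cx", "cy" (pixels), "R" (3x3) and "t" (3): a world point X has camera coordinates R X + t. Camera axes: x right, y down, z forward; pixel columns grow to the right and rows downward; lengths in mm; the calibration is good to about 2 mm. A picture is of the moment at which its call begins: read the wrist's pose just before it. get_calibration takes no time and is no camera call; for the wrist camera it gives the pose at the moment of the call.
- ctrl.finish_job(): hands the job in, once; it reports no verdict.
The state is a dict: "clock": time; "qpos": joint angles; "qd": joint speeds; "tau": joint torques, N m; "eef_pos": TCP position; "tool_rot": TCP orientation; "force": force on the tool from outside, world axes, zero at the start; "torque": the same for the moment, N m; "width": finger opening in mm.
Only numpy, scipy, OpenCV 4.12 (cv2) and the standard library are available. Lean on these libraries where they do the work, as an engineer would, in place of code of your own. Each camera call takes 0.05 s, during which the arm holds its last target. There are 200 camera calls.

TASK

Run a closed fingertip along the curved row of five domed wooden buttons on the plywood name board, from the rounded end of the board to the square end, gently pressing each button fully home as you come to it. Make it one pass: once the first button is home, keep the fingertip down close over the row until the last one is home, then lift clear. Do not pull any button out, and leave the other things on and around the board where they are.

Things in the scene. Friction and masses are not known exactly. Their poses are not given: they have to be found in the camera images.
- panel: plywood name board lying flat, fixed to the table, turned any way; 18 mm thick, 240 long, 120 wide. One end is a half circle of 60 mm radius, the other is cut square. Origin on its underside; z up, x along the board towards the square end, which is at x = +115 mm (tip of the rounded end at -125). Five domed buttons stand on it in a curved row that bows towards +y
- button1 (a joint): how far button 1 is pressed in, in m: about 0 as found (head standing about 4 mm off the board), 0.004 fully home (head on the board). It is a stiff push fit: about 2 N moves it, it does not spring back, and it can also be pulled out (negative values), which spoils it
- button1_top (a point): middle of the top of button 1, at (x, y) = (-74, -14) mm in the board's frame, the one nearest the rounded end. A button is a low dark wooden dome, 34 mm across, 2 mm high at its rim and 8 mm at its middle; this point lies 26 mm above the table when the button is home, about 30 mm before. Neighbours are 40 mm apart, centre to centre
- button2 (a joint): the same for button 2
- button2_top (a point): middle of the top of button 2, at (x, y) = (-40, 8) mm in the board's frame; shape as button 1
- button3 (a joint): the same for button 3
- button3_top (a point): middle of the top of button 3, at (x, y) = (0, 15) mm in the board's frame; shape as button 1
- button4 (a joint): the same for button 4
- button4_top (a point): middle of the top of button 4, at (x, y) = (40, 8) mm in the board's frame; shape as button 1
- button5 (a joint): the same for button 5
- button5_top (a point): middle of the top of button 5, at (x, y) = (74, -14) mm in the board's frame, the one nearest the square end; shape as button 1
- spool: small plain wooden thread spool, 22 mm wide, 24 mm high, standing on the board on the inner side of the curve of buttons; a bystander, origin at the middle of its underside
- dowel: upright stub of wooden dowel, 16 mm thick, 26 mm high, standing on the board in the corner of its square end, on the outer side of the curve; a bystander, origin at the middle of its underside
- gluepot: small white jar, 36 mm wide, 55 mm high, standing on the table beside the board; a bystander, origin at the middle of its underside
- tape: paper ring (roll core), 68 mm outside, 18 mm high, flat on the table near the square end of the board; a bystander, origin at the middle of its underside
- window: miniature wooden window lattice about 76 x 50 x 5 mm, flat on the table beside the board; a bystander, origin at the middle of its underside
- paintcup: small white cup, 44 mm wide, 35 mm high, on the table near the rounded end of the board; a bystander, origin at the middle of its underside
- tin: flat round steel tin, 60 mm wide, 22 mm high, on the table beside the board; a bystander, origin at the middle of its underside

How it is judged (in metres and radians):
On the way, in this order (a step that is already met when the one before it is completed fails the run):
1. button 1 (counted from the rounded end) is pressed home (value of joint button1 above 0.0028 m), for 0.05 s.
2. button 2 (counted from the rounded end) is pressed home (value of joint button2 above 0.0028 m), for 0.05 s.
3. button 3 (counted from the rounded end) is pressed home (value of joint button3 above 0.0028 m), for 0.05 s.
4. button 4 (counted from the rounded end) is pressed home (value of joint button4 above 0.0028 m), for 0.05 s.
5. button 5 (counted from the rounded end) is pressed home (value of joint button5 above 0.0028 m), for 0.05 s.
At the end, for the whole second after the job is handed in: all five buttons are home (pressed in more than 2.8 of their 4 mm) and every bystander is within 20 mm of where it stood (value of joint each of button1, button2, button3, button4, button5 above 0.0028 m and distance of each of spool, dowel, gluepot, tape, window, paintcup, tin from where it was at the start of the episode below 0.02 m); the robot touches nothing.
It fails at once if a button is pulled up out of its hole by more than 3 mm (value of joint any of button1, button2, button3, button4, button5 below -0.003 m).
It fails at once if the fingertip is taken away from the row (some 35 mm above the buttons) after the first button is home and before the last is (value of joint button1 above 0.0028 m and value of joint button5 below 0.0028 m and z of the grasp point in the frame of panel above 0.085 m).
It fails at once if the board or its buttons are pressed with more than 35 N (contact force between the fingers and panel above 35 N).
It fails at once if a bystander is moved by more than 20 mm or lifted (distance of any of spool, dowel, gluepot, tape, window, paintcup, tin from where it was at the start of the episode above 0.02 m).
It also fails if it takes over 40 s, if anything falls off the work surface, if the arm or the gripper's body presses on something with over 40 N, if the wrist force passes 120 N, or if a joint passes its speed limit or range.

## Working session

There is one attempt and no reset: what is moved stays moved. The work goes in short steps, Python scripts to look and compute and a shell command to move; the robot and the scene stay as the last step left them, time stands still between calls to the robot, and variables do not carry over. Pictures are saved under pics/ and viewed, about 8 in all and at most 12, crops included, and the job is handed in when it is done.

```bash
mkdir -p pics; cat > h.py <<'E'
import numpy as np, cv2
from cell import ctrl
def pix2w(c,u,v,z):
    R=np.array(c["R"]);t=np.array(c["t"]).ravel()
    d=R.T@np.array([(u-c["cx"])/c["fx"],(v-c["cy"])/c["fy"],1]);o=-R.T@t
    return o+d*(z-o[2])/d[2]
E
python3 - <<'E'
from h import *
s=ctrl.read_state();print(s)
for n in("top","scene"):
    cv2.imwrite(f"pics/{n}0.png",ctrl.get_image(n));c=ctrl.get_calibration(n);print(n,c)
E
```

```text
{'clock': 0.0, 'qpos': array([-1.3298011 ,  0.62932777,  0.03842557,  1.51836545, -0.02700149,
        0.9962989 , -0.02002163]), 'qd': array([ 0.00102497,  0.00159305,  0.00144629,  0.0018045 , -0.00119543,
        0.00029289,  0.00051753]), 'tau': array([-2.09319915e-04, -5.63411021e+01,  1.22652289e+00, -1.93443114e+01,
        1.10809982e-02,  1.04328868e-02,  1.27588888e-05]), 'eef_pos': array([196.07797824, 619.0675549 , 230.40149936]), 'tool_rot': array([-3.13971066e+00,  1.30307600e-05,  2.83478832e+00]), 'force': array([0.31297953, 0.20540975, 0.16834331]), 'torque': array([-0.03100519, -0.01562821,  0.00844054]), 'width': 85.65987433810442}
top {'fx': 600.1301046563632, 'fy': 600.1301046563632, 'cx': 323.86307369220214, 'cy': 237.3920231023676, 'R': array([[ 0.00629521, -0.99992417, -0.0105845 ],
       [-0.98743215, -0.00454432, -0.15797817],
       [ 0.15791809,  0.01144598, -0.98738587]]), 't': array([ 39.93559884, 578.03857788, 967.56799508])}
scene {'fx': 450.2937786810274, 'fy': 450.2937786810274, 'cx': 321.155211197654, 'cy': 230.84984374706227, 'R': array([[-0.8319436 ,  0.55483513, -0.00527463],
       [ 0.30962486,  0.45633435, -0.83420106],
       [-0.46043706, -0.69564139, -0.5514352 ]]), 't': array([ 453.58332901, -150.53784921,  971.41257626])}
```

View pics/top0.png

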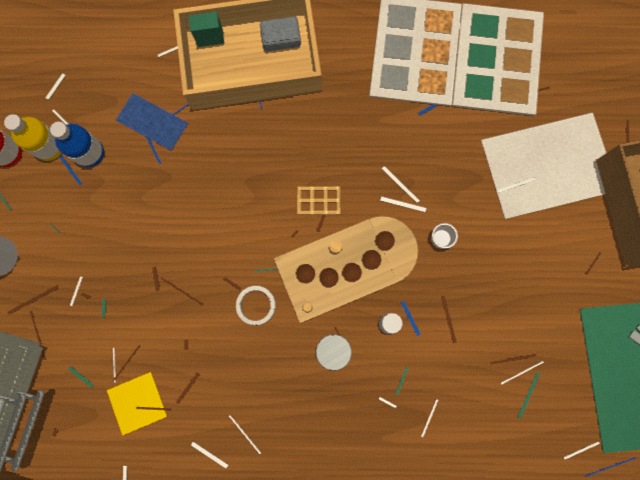

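The top view shows the board with its rounded end at upper right. Button 1 is near (385,241), 2 (372,260), 3 (352,272), 4 (329,278) and 5 (305,273), the spool is at (335,246) and the dowel at (307,307). I'll fit the board pose from the button blobs.

```bash
python3 - <<'E'
from h import *
im=cv2.imread("pics/top0.png");c=ctrl.get_calibration("top")
g=im.max(axis=2)
guess=[(385,241),(372,260),(352,272),(329,278),(305,273)]
B=np.array([[-74,-14],[-40,8],[0,15],[40,8],[74,-14]],float)
mask=(g<100).astype(np.uint8)
n,l,st,ce=cv2.connectedComponentsWithStats(mask)
W=[]
for u,v in guess:
    k=l[v,u];print(st[k],ce[k]);W.append(pix2w(c,*(ce[k] if 150<st[k][4]<500 else (u,v)),24.5)[:2])
W=np.array(W);print(W.round(1))
bm,wm=B.mean(0),W.mean(0);H=(B-bm).T@(W-wm);U,S,V=np.linalg.svd(H);R=V.T@np.diag([1,np.linalg.det(V.T@U.T)])@U.T
t=wm-R@bm;print("yaw",np.arctan2(R[1,0],R[0,0]),t,"fit",(B@R.T+t).round(1),"res",(W-B@R.T-t).round(1))
for n_,p in dict(spool=(335,246),dowel=(307,306)).items(): print(n_,R.T@(pix2w(c,*p,42)[:2]-t))
cv2.imwrite("pics/crop.png",cv2.resize(im[170:370,220:480],None,fx=3,fy=3,interpolation=cv2.INTER_CUBIC))
E
```

```text
[     0      0    640    480 295874] [320.46028377 238.934222  ]
[     0      0    640    480 295874] [320.46028377 238.934222  ]
[     0      0    640    480 295874] [320.46028377 238.934222  ]
[     0      0    640    480 295874] [320.46028377 238.934222  ]
[     0      0    640    480 295874] [320.46028377 238.934222  ]
[[575.5 -62. ]
 [542.4 -39.4]
 [521.6  -5.1]
 [511.1  34.1]
 [519.5  75.2]]
yaw 1.963318110842662 [534.566242    0.7886486] fit [[575.8 -62.2]
 [542.5 -39.2]
 [520.7  -4.9]
 [511.9  34.7]
 [519.2  74.5]] res [[-0.3  0.2]
 [-0.1 -0.2]
 [ 0.9 -0.2]
 [-0.8 -0.6]
 [ 0.3  0.7]]
spool [ 10.44147239 -35.97902545]
dowel [91.95145543 39.84309196]
```

View pics/crop.png

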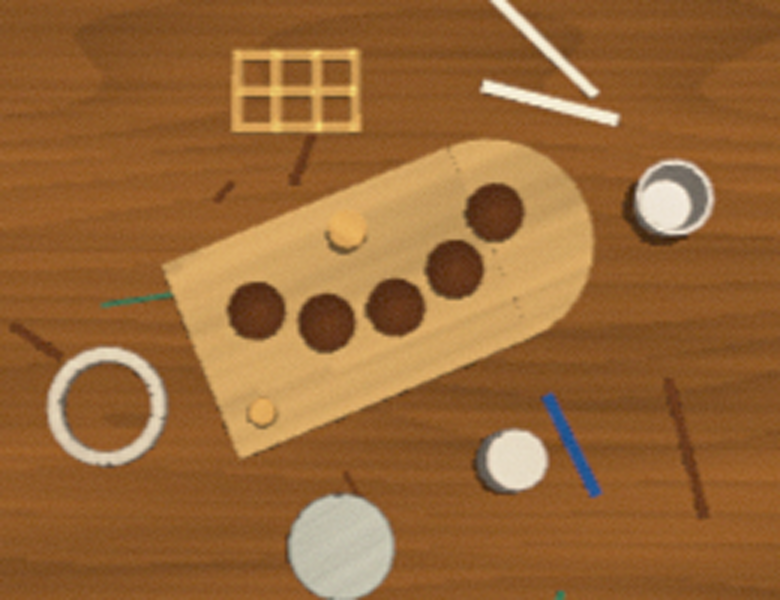

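The fit residuals are below 1 mm, so I'm setting out above button 1 with the gripper shut.

```bash
python3 -m pendant '[[0.024,-0.0425,0,0,0,0,-1],[0.048,-0.085,0,0,0,0,-1],[0.072,-0.1275,0,0,0,0,-1],[0.096,-0.170,0,0,0,0,-1],[0.12,-0.2125,0,0,0,0,-1],[0.144,-0.255,0,0,0,0,-1],[0.168,-0.2975,0,0,0,0,-1],[0.19,-0.34,0,0,0,0,-1]]'
python3 -m pendant '[[0.024,-0.0425,0,0,0,0,-1],[0.048,-0.085,0,0,0,0,-1],[0.072,-0.1275,0,0,0,0,-1],[0.096,-0.170,0,0,0,0,-1],[0.12,-0.2125,0,0,0,0,-1],[0.144,-0.255,0,0,0,0,-1],[0.168,-0.2975,0,0,0,0,-1],[0.19,-0.34,0,0,0,0,-1]]'
```

```text
clock: 0.9
eef_pos: [387.0, 277.7, 231.2]
tool_rot: [-3.142, 0.0, 2.835]
force: [0.9, -0.6, 0.4]
width: 0.0
clock: 1.7
eef_pos: [576.9, -62.1, 231.0]
tool_rot: [3.141, -0.0, 2.835]
force: [1.3, 1.7, 0.6]
width: -0.2
```

```bash
python3 -m pendant '[[-0.0003,0,-0.045,0,0,0,-1],[-0.0005,0,-0.09,0,0,0,-1],[-0.001,0,-0.13,0,0,0,-1],[-0.001,0,-0.16,0,0,0,-1],[-0.001,0,-0.181,0,0,0,-1],[-0.001,0,-0.181,0,0,0,-1]]'
python3 - <<'E'
from h import *
print(ctrl.read_state()["eef_pos"])
a=ctrl.get_image("wrist");b=ctrl.get_image("top")[170:370,220:480];c=ctrl.get_image("scene")
cw=ctrl.get_calibration("wrist")
cv2.imwrite("pics/w1.png",a);cv2.imwrite("pics/t1.png",cv2.resize(b,None,fx=3,fy=3,interpolation=cv2.INTER_CUBIC))
R=np.array(cw["R"]);t=np.array(cw["t"]).ravel()
for p in [[575.8,-62.2,30],[542.5,-39.2,30],[520.7,-4.9,30],[511.9,34.7,30],[519.2,74.5,30]]:
    q=R@p+t;print(cw["fx"]*q[0]/q[2]+cw["cx"],cw["fy"]*q[1]/q[2]+cw["cy"])
E
```

```text
clock: 2.3
eef_pos: [572.5, -60.0, 47.1]
tool_rot: [-3.14, -0.007, 2.835]
force: [-0.5, -0.2, -0.3]
width: -0.2
[572.51785206 -60.04695677  47.12703699]
315.18547026144995 288.14113001198353
340.6859462200492 211.83423452763495
402.0588576315926 142.1826542457419
489.432120109777 92.01750757883397
588.1854063316373 78.97401611630602
```

View pics/w1.png

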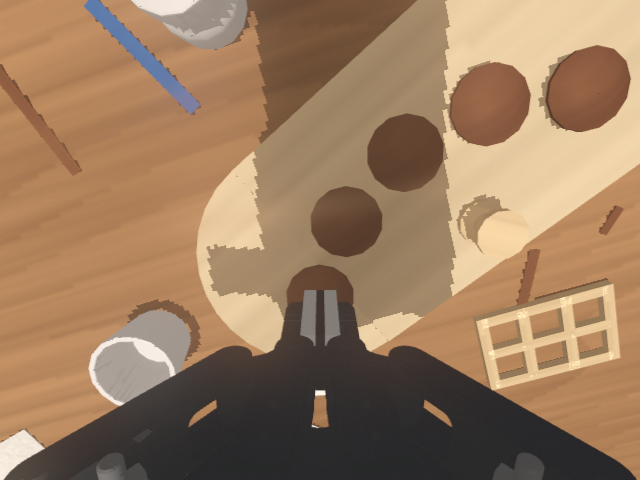

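View pics/t1.png

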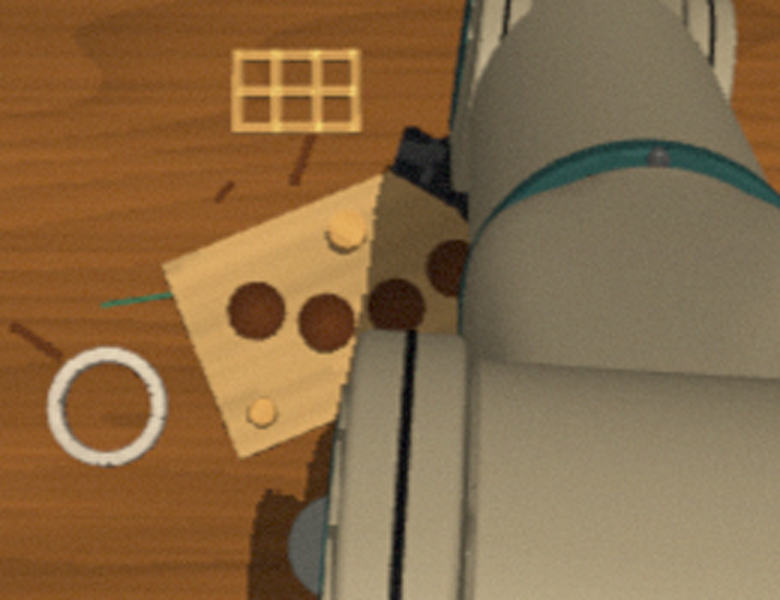

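The wrist view shows button 2 at (346,221), 3 at (405,152), 4 at (490,104) and 5 at (588,89), about 10 px from the predictions. The arm was still settling when I took it, so I'll remeasure now that it has settled.

```bash
python3 - <<'E'
from h import *
for i in range(3):
    print(ctrl.read_state()["eef_pos"],ctrl.read_state()["force"]); cw=ctrl.get_calibration("wrist");a=ctrl.get_image("wrist")
cv2.imwrite("pics/w2.png",cv2.resize(a[40:340,180:640],None,fx=1.7,fy=1.7))
R=np.array(cw["R"]);t=np.array(cw["t"]).ravel();print("cam",-R.T@t,R[2])
for p in [[575.8,-62.2],[542.5,-39.2],[520.7,-4.9],[511.9,34.7],[519.2,74.5]]:
    for z in(22,25): 
        q=R@np.array(p+[z])+t;print(z,(cw["fx"]*q[0]/q[2]+cw["cx"]).round(1),(cw["fy"]*q[1]/q[2]+cw["cy"]).round(1))
g=cv2.GaussianBlur(a,(5,5),0).astype(int)
for (u,v) in [(346,221),(405,152),(490,104),(588,89)]:
    ff=cv2.floodFill(a.copy(),np.zeros((482,642),np.uint8),(u,v),(255,0,0),(6,)*3,(6,)*3,cv2.FLOODFILL_MASK_ONLY)
    m=ff[2][1:-1,1:-1];ys,xs=np.nonzero(m)
    print("obs",ff[0],ff[3],[pix2w(cw,ff[3][0]+ff[3][2]/2,ff[3][1]+ff[3][3]/2,z)[:2].round(1) for z in(23,25)])
E
```

```text
[575.97152638 -60.45385838  51.15744927] [ 0.41726107 -0.06419945  0.1170941 ]
[576.31762751 -60.46391508  51.62291552] [ 1.40963404  0.27216413 -0.3662581 ]
[576.40705616 -60.45860093  51.80662022] [ 0.00436773 -0.4667369  -0.3843166 ]
cam [500.86437778 -36.19799862 195.1940401 ] [ 0.29523262 -0.09212875 -0.95097318]
22 315.1 280.0
25 315.0 282.4
22 339.4 206.6
25 339.7 208.0
22 397.8 140.0
25 399.2 140.4
22 480.7 92.2
25 483.6 91.8
22 574.4 79.8
25 579.0 79.2
obs 3725 (310, 176, 69, 70) [array([545.1, -37.5]), array([544.6, -37.5])]
obs 4385 (366, 104, 73, 77) [array([522.3,  -3.3]), array([522.1,  -3.7])]
obs 4894 (448, 54, 77, 82) [array([513.7,  36.5]), array([513.6,  35.7])]
obs 5112 (543, 37, 80, 85) [array([520.1,  77.4]), array([519.9,  76.1])]
```

View pics/w2.png

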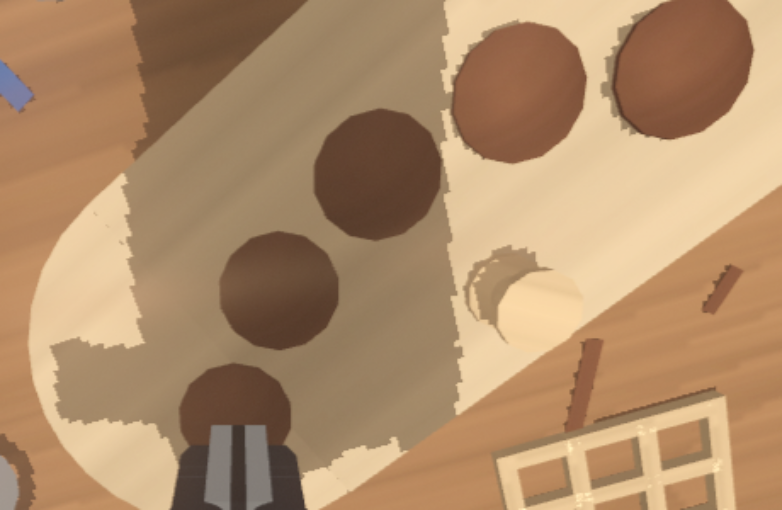

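The buttons and spool are clear in the picture, and the wrist and top estimates agree to about 2 mm. I'll use their mean and press button 1 slowly.

```bash
python3 -m pendant '[[0.0007,-0.0005,-0.006,0,0,0,-1],[0.0007,-0.0005,-0.012,0,0,0,-1],[0.0007,-0.0005,-0.016,0,0,0,-1],[0.0007,-0.0005,-0.018,0,0,0,-1],[0.0007,-0.0005,-0.018,0,0,0,-1],[0.0007,-0.0005,-0.018,0,0,0,-1]]'
python3 -m pendant '[[0,0,-0.001,0,0,0,-1],[0,0,-0.002,0,0,0,-1],[0,0,-0.002,0,0,0,-1]]'
python3 -m pendant '[[0,0,-0.001,0,0,0,-1],[0,0,-0.002,0,0,0,-1],[0,0,-0.002,0,0,0,-1]]'
```

```text
clock: 3.2
eef_pos: [576.0, -60.8, 32.2]
tool_rot: [-3.142, -0.0, 2.835]
force: [-0.2, 0.4, -0.6]
width: 0.1
clock: 3.5
eef_pos: [576.2, -60.9, 30.4]
tool_rot: [3.141, 0.0, 2.835]
force: [-0.5, -0.4, 0.7]
width: -0.5
clock: 3.8
eef_pos: [576.1, -60.9, 28.3]
tool_rot: [3.142, 0.0, 2.835]
force: [0.6, 0.5, 1.5]
width: -0.2
```

```bash
python3 -m pendant '[[0,0,-0.001,0,0,0,-1],[0,0,-0.0015,0,0,0,-1],[0,0,-0.0015,0,0,0,-1]]'
python3 -m pendant '[[0,0,-0.001,0,0,0,-1],[0,0,-0.001,0,0,0,-1]]'
```

```text
clock: 4.1
eef_pos: [576.1, -60.9, 26.8]
tool_rot: [3.142, 0.0, 2.835]
force: [-0.3, -0.3, 0.6]
width: -0.0
clock: 4.3
eef_pos: [576.1, -60.8, 25.8]
tool_rot: [3.142, 0.0, 2.835]
force: [-0.6, 0.2, 2.4]
width: 0.4
```

```bash
python3 -m pendant '[[0,0,-0.0007,0,0,0,-1],[0,0,-0.0007,0,0,0,-1]]'
python3 -m pendant '[[0,0,-0.0007,0,0,0,-1],[0,0,-0.0007,0,0,0,-1]]'
```

```text
clock: 4.5
eef_pos: [576.2, -60.8, 25.6]
tool_rot: [3.141, 0.0, 2.835]
force: [-0.2, -0.0, 6.0]
width: 0.2
clock: 4.7
eef_pos: [576.2, -60.9, 25.4]
tool_rot: [3.141, 0.001, 2.835]
force: [-2.0, 0.3, 9.8]
width: 0.3
```

Button 1 is home: it stopped at z≈25.5 and the force rose to 10 N. Next is a low hop to button 2.

```bash
python3 -m pendant '[[0,0,0.007,0,0,0,-1],[-0.011,0.0077,0.012,0,0,0,-1],[-0.022,0.0155,0.012,0,0,0,-1],[-0.033,0.0232,0.012,0,0,0,-1],[-0.033,0.0232,0.010,0,0,0,-1],[-0.033,0.0232,0.007,0,0,0,-1],[-0.033,0.0232,0.005,0,0,0,-1],[-0.033,0.0232,0.004,0,0,0,-1]]'
python3 -m pendant '[[0,0,-0.001,0,0,0,-1],[0,0,-0.002,0,0,0,-1],[0,0,-0.003,0,0,0,-1],[0,0,-0.003,0,0,0,-1]]'
```

```text
clock: 5.5
eef_pos: [543.6, -38.0, 28.2]
tool_rot: [3.142, 0.001, 2.834]
force: [-0.7, 0.3, 1.7]
width: -0.3
clock: 5.9
eef_pos: [543.6, -38.0, 25.7]
tool_rot: [3.142, 0.001, 2.835]
force: [0.5, -0.5, 2.2]
width: -0.2
```

```bash
python3 -m pendant '[[0,0,-0.0007,0,0,0,-1],[0,0,-0.0014,0,0,0,-1],[0,0,-0.0014,0,0,0,-1]]'
```

```text
clock: 6.2
eef_pos: [543.6, -38.0, 25.3]
tool_rot: [3.141, 0.002, 2.834]
force: [-1.0, -1.1, 13.6]
width: -0.0
```

Button 2 is home. Now button 3.

```bash
python3 -m pendant '[[0,0,0.007,0,0,0,-1],[-0.0073,0.0114,0.012,0,0,0,-1],[-0.0146,0.0228,0.012,0,0,0,-1],[-0.0218,0.0343,0.012,0,0,0,-1],[-0.0218,0.0343,0.010,0,0,0,-1],[-0.0218,0.0343,0.007,0,0,0,-1],[-0.0218,0.0343,0.005,0,0,0,-1],[-0.0218,0.0343,0.004,0,0,0,-1]]'
python3 -m pendant '[[0,0,-0.001,0,0,0,-1],[0,0,-0.002,0,0,0,-1],[0,0,-0.003,0,0,0,-1],[0,0,-0.0036,0,0,0,-1],[0,0,-0.0036,0,0,0,-1]]'
```

```text
clock: 7.0
eef_pos: [521.3, -3.4, 27.7]
tool_rot: [3.142, -0.0, 2.834]
force: [0.2, 1.3, 1.3]
width: -0.3
clock: 7.5
eef_pos: [521.3, -3.4, 25.4]
tool_rot: [3.141, 0.0, 2.835]
force: [-1.8, 1.8, 11.3]
width: -0.4
```

Button 3 is home at 11 N. Now button 4 (delta -8.8, +39.6).

```bash
python3 -m pendant '[[0,0,0.007,0,0,0,-1],[-0.003,0.0132,0.012,0,0,0,-1],[-0.006,0.0264,0.012,0,0,0,-1],[-0.0086,0.0395,0.012,0,0,0,-1],[-0.0086,0.0395,0.010,0,0,0,-1],[-0.0086,0.0395,0.007,0,0,0,-1],[-0.0086,0.0395,0.005,0,0,0,-1],[-0.0086,0.0395,0.004,0,0,0,-1]]'
python3 -m pendant '[[0,0,-0.001,0,0,0,-1],[0,0,-0.002,0,0,0,-1],[0,0,-0.003,0,0,0,-1],[0,0,-0.0038,0,0,0,-1],[0,0,-0.0038,0,0,0,-1]]'
```

```text
clock: 8.3
eef_pos: [512.5, 35.9, 28.1]
tool_rot: [-3.141, -0.0, 2.834]
force: [-0.5, 1.3, 2.0]
width: -0.0
clock: 8.8
eef_pos: [512.5, 35.9, 25.4]
tool_rot: [3.142, 0.0, 2.834]
force: [-2.0, 0.5, 10.0]
width: 0.0
```

Button 4 is home at 10 N. Now button 5 (delta +7.3, +39.8).

```bash
python3 -m pendant '[[0,0,0.007,0,0,0,-1],[0.0025,0.0132,0.012,0,0,0,-1],[0.005,0.0264,0.012,0,0,0,-1],[0.0075,0.0397,0.012,0,0,0,-1],[0.0075,0.0397,0.010,0,0,0,-1],[0.0075,0.0397,0.007,0,0,0,-1],[0.0075,0.0397,0.005,0,0,0,-1],[0.0075,0.0397,0.004,0,0,0,-1]]'
python3 -m pendant '[[0,0,-0.001,0,0,0,-1],[0,0,-0.002,0,0,0,-1],[0,0,-0.003,0,0,0,-1],[0,0,-0.0038,0,0,0,-1],[0,0,-0.0038,0,0,0,-1]]'
```

```text
clock: 9.6
eef_pos: [519.8, 75.6, 28.3]
tool_rot: [-3.141, -0.001, 2.834]
force: [0.1, 1.4, 1.7]
width: -0.2
clock: 10.1
eef_pos: [519.8, 75.7, 25.5]
tool_rot: [3.142, -0.0, 2.834]
force: [-1.8, 1.1, 9.9]
width: -0.0
```

All five stopped hard at the home height. I'll lift straight up, then move aside to check.

```bash
python3 -m pendant '[[0,0,0.01,0,0,0,-1],[0,0,0.04,0,0,0,-1],[0,0,0.08,0,0,0,-1],[0,0,0.12,0,0,0,-1],[0,0,0.16,0,0,0,-1],[0,0,0.20,0,0,0,-1],[-0.01,0.04,0.20,0,0,0,-1],[-0.02,0.08,0.20,0,0,0,-1]]'
python3 -m pendant '[[-0.01,0.04,0,0,0,0,-1],[-0.03,0.08,0,0,0,0,-1],[-0.05,0.12,0,0,0,0,-1],[-0.07,0.16,0,0,0,0,-1],[-0.07,0.16,0,0,0,0,-1],[-0.07,0.16,0,0,0,0,-1]]'
python3 - <<'E'
from h import *
b=ctrl.get_image("top");a=cv2.imread("pics/top0.png")
f=lambda i:cv2.resize(i[170:370,220:480],None,fx=1.5,fy=1.5,interpolation=cv2.INTER_CUBIC)
s=ctrl.get_image("scene")
cv2.imwrite("pics/end.png",np.hstack([f(a),f(b)]));cv2.imwrite("pics/ends.png",s)
c=ctrl.get_calibration("scene");q=np.array(c["R"])@[534,1,20]+np.array(c["t"]).ravel()
u,v=int(c["fx"]*q[0]/q[2]+c["cx"]),int(c["fy"]*q[1]/q[2]+c["cy"]);print(u,v)
g=lambda i:cv2.resize(i[max(v-60,0):v+60,max(u-80,0):u+80],None,fx=2.5,fy=2.5,interpolation=cv2.INTER_CUBIC)
cv2.imwrite("pics/end2.png",np.hstack([g(cv2.imread("pics/scene0.png")),g(s)]))
E
```

```text
clock: 10.9
eef_pos: [501.4, 155.2, 227.0]
tool_rot: [3.139, 0.004, 2.83]
force: [0.5, 0.8, 0.2]
width: -0.2
clock: 11.5
eef_pos: [429.6, 316.4, 225.0]
tool_rot: [-3.141, 0.0, 2.837]
force: [0.2, -0.7, -0.4]
width: 0.3
327 229
```

View pics/end.png

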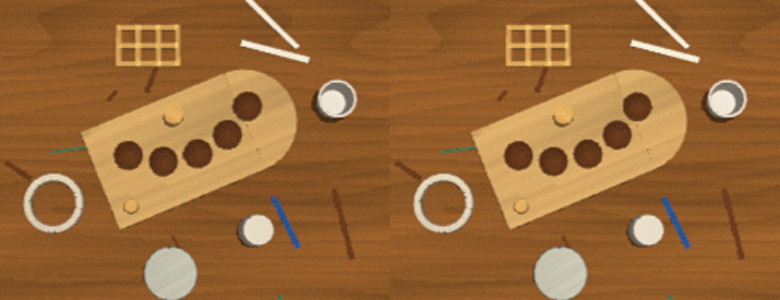

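View pics/end2.png

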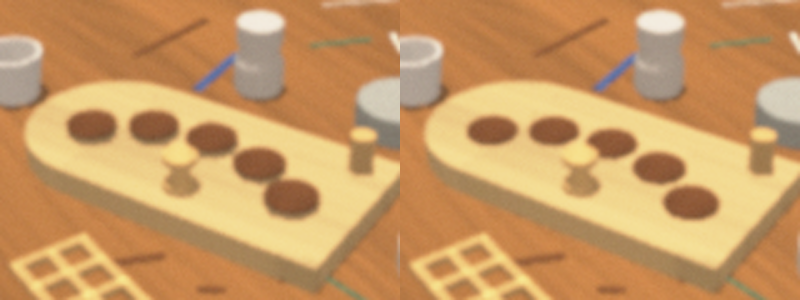

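The before/after pairs show all five buttons flush on the board: the dark gaps under the heads are gone. Every bystander is in the same place.

```bash
python3 -c "
from cell import ctrl
print(ctrl.finish_job())"
```

```text
the job is handed in; nothing more can be done
None
```

I pressed all five buttons home in one low pass with the closed fingertip, from the rounded end to the square end, then lifted clear and handed the job in at about 11.6 s. No verdict was reported.

- **Presses:** Each button stopped hard at a fingertip height of about 25.4 mm (26 mm nominal). The force readings there were 10–14 N, against the 35 N limit.
- **Pass:** Between buttons I hopped about 12 mm. By the commanded heights, the grasp point stayed at roughly 56 mm or lower, against the 85 mm limit.
- **Last checks:** Before-and-after pictures from the top and scene cameras show all five heads flush on the board. No bystander had visibly moved. The arm was clear, at a height of about 225 mm with force near zero.
- **Disagreement:** The top and wrist cameras placed the buttons about 2 mm apart. I used the mean, and the domes are wide enough that it did not matter.

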